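# Dock the soldering pallet under the shelf and lock it

## Robot

A 7-joint arm with a two-finger parallel gripper is mounted at the origin on the work surface. World frame = base frame: x ahead of the robot, y to its left, z up, the work surface at z = 0. Lengths are in m, angles in rad, forces in N, time in s.
With the tool pointing down it reaches from about 0.35 to 0.9 m from the base axis. Payload 19.9 kg.
Tool frame: the origin (TCP) lies between the finger pads; the fingertips stand 19 mm ahead of it and the grasp point (between the pads) is the TCP; z points along the fingers, y is the direction in which the jaws open and shut (so a half turn about z gives the same grasp; the last joint's range is limited). The gripper opens to 94 mm and grips with 3 to 60 N. Pads are 16 mm wide; open, the fingers measure 119 mm over their backs; the gripper's body (75 mm by 177 mm) begins 78 mm behind the grasp point.
Start: joints at [1.139, 0.417, -0.01, 1.614, 0.005, 1.111, -0.053], TCP at [0.238, -0.578, 0.224] pointing down, gripper open.
Joint ranges: [-2.81, 2.81], [-0.39, 2.02], [-1.27, 1.25], [0.06, 2.57], [-1.19, 4.33], [0.19, 2], [-2.82, 2.82]. Speed limits (rad/s): [1.89, 1.89, 2.39, 2.39, 3.01, 3.01, 3.01].

## Interface

Orientations are given as a 3x3 rotation matrix whose columns are the frame's x, y, z axes.
In Python, from rig import robot gives the robot as it stands. Calls block until the motion is done:
- robot.move_ptp(position, orientation): joint-space move of the TCP to a pose.
- robot.move_linear(position, velocity=0.15, frame=None, threshold=None): straight line of the TCP; frame=None keeps the orientation; velocity is the mean speed in m/s. With threshold (N) it stops when the force on the tool has changed by that much, and returns True; else False.
- robot.goto_joints(angles): joint-space move.
- robot.gripper_to(opening): finger opening in m; the grip force is fixed at half the most; returns when the fingers have stopped.
- robot.pause(seconds).
- robot.ik(position, orientation): joint angles nearest the present ones, or None.
- robot.get_state(): the state.
- robot.grab_frame(name): name is "scene" or "top" or "wrist"; returns the picture (480x640x3 uint8, red, green, blue); there is no depth.
- robot.camera_info(name): a dict with "fx", "fy", "cx", "cy" (pixels), "rvec" (rotation vector, rad) and "tvec" (3), from world to camera coordinates, as OpenCV has them. Camera axes: x right, y down, z forward; pixel columns grow to the right and rows downward; lengths in m; the calibration is good to about 2 mm. A picture is of the moment at which its call begins: read the wrist's pose just before it. camera_info takes no time and is no camera call; for the wrist camera it gives the pose at the moment of the call.
A pose or a line that the arm cannot do raises robot.PlanningError and nothing moves.
- robot.sign_off(): hands the job in, once; it reports no verdict.
The state is a dict: "time": time; "qpos": joint angles; "joint_vel": joint speeds; "effort": joint torques, N m; "ee_pos": TCP position; "tool_rot": TCP orientation; "force": force on the tool from outside, world axes, zero at the start; "moment": the same for the moment, N m; "opening": finger opening in m.
Only numpy, scipy, OpenCV 4.12 (cv2) and the standard library are available. Lean on these libraries where they do the work, as an engineer would, in place of code of your own. Each camera call takes 0.05 s, during which the arm holds its last target.

## Task

Clear the heat sink out of the guide lane and lay it on its base in the grey parts tray. Then set the soldering pallet flat in the mouth of the lane, nose first, slide it along the lane under the white shelf until it is fully home against the end stop, and let go. Finally draw the telescoping lock tube across behind it by its upright handle until the sprung button pops up through the hole, leaving the other things on the bench where they are.

Things in the scene. Friction and masses are not known exactly. Their poses are not given: they have to be found in the camera images.
- dock: Fixed docking bay with a white shelf over a guide lane. Origin on the bench under the shelf's front edge, at the lane's centre line; x points along the lane, inward, y to the left, z up. Pallet fully home: pallet origin at dock x = 55, y = 0, z = 0 mm, axes parallel. Positions given below as dock x, y, z are in this frame, in mm.
- shelf_edge (a point): Lower front edge of the shelf board, above the lane (dock 0, 0, 205). Board: x 0 to 110, y -160 to 310, underside 205 above the bench, 22 thick, with boxes up to 280 high on it; four 25 mm square legs at x 15 and 95, y -147 and 297.
- lane_mouth (a point): Start of the straight lane, on the bench (dock -70, 0, 0). Two aluminium rails 10 high, 8 thick, inner faces at y = -44.5 and +44.5, run from x = -70 to 130; in front of them, from x = -70 to -102, they flare outward by 20 degrees. The floor of the lane is the bench.
- end_stop (a point): Foot of the end stop, a 16 mm high bar across the lane (dock 130, 0, 0); the nose of the pallet touches it when home.
- lock_mouth (a point): Mouth of the lock's fixed outer square tube (dock -32, 134, 20). The tube is 21 wide, z 10 to 30, and lies along y from 134 to 272, beside the lane; the hole for the button is in its top at y = 147.5.
- pallet: Loose aluminium soldering pallet, 0.3 to 0.6 kg: plate 150 (x) x 84 (y) x 8 mm, origin at the centre of its underside; x points to the nose (end with the small green board, which goes in first; its last 12 mm are 76 wide). An upright wall 30 mm high over the bench and 8 thick stands along the rear edge. Handle: see pallet_fin.
- pallet_fin (a point): Grip point on the pallet's handle, an upright black fin 14 mm thick (y), from x = -43 to +7 mm, top 60 mm above the pallet's underside; this point is at pallet x = -24, z = 40 mm. With the pallet home the fin stands 12 to 62 mm inside the shelf's front edge: reach it with the tool leaning 28 to 45 degrees, fingers pointing inward and down.
- pallet_nose (a point): Middle of the pallet's front edge on its underside, 75 mm ahead of the pallet's origin.
- heatsink: Loose finned aluminium heat sink 90 (x) x 40 (y) x 40 (z) mm, 0.18 to 0.35 kg, origin at the centre of its underside; it starts lying on its base in the mouth of the lane.
- tray: Fixed grey open parts tray 190 (x) x 140 (y) mm outside, walls 4 mm thick and 30 mm high, floor 4 mm thick; origin at the centre of its underside.
- bolt (a joint): Travel of the inner lock tube (14 mm square, z 13 to 27 mm) along dock -y, in m: 0 = drawn back beside the lane; at 0.110 its tip has crossed the lane, about 5 mm behind the rear wall of a pallet that is home, and the button pops up and stops further travel. Friction about 2.5 N; it stays where it is left.
- button (a joint): Height in m by which the sprung steel button (9 mm across) on the inner tube has risen: about 0.0005 while held down inside the outer tube, 0.006 when popped up through the hole, where it stands 3 mm proud.
- bolt_handle (a point): Grip point on the lock tube's upright black handle: a block 20 (dock x) x 16 (dock y) mm, from 34 to 75 mm above the bench, on a 12 mm stem; this point is on its axis, 58 mm above the bench, at dock x = -32, y = 120 mm minus the travel. The shelf's edge is 32 mm away, so lean the tool 15 to 30 degrees (fingers pointing inward and down), or the gripper's body meets the shelf.
- pliers: Bystander: black-handled pliers 125 mm long, lying; origin at the middle of the underside.
- screwdriver: Bystander: screwdriver 150 mm long, lying along its x.
- spool: Bystander: upright grey solder spool, 60 mm across, 48 mm high; origin at the centre of its underside.
- flux: Bystander: flux bottle, 52 mm across, 110 mm high; origin at the centre of its underside.
- multimeter: Bystander: ochre multimeter 150 x 75 x 36 mm, lying; origin at the centre of its underside.
- pot: Bystander: dark steel pot, 70 mm across, 80 mm high; origin at the centre of its underside.

How it is judged:
On the way, in this order (a step that is already met when the one before it is completed fails the run):
1. the heat sink lies on its base in the tray, released (x of heatsink in the frame of tray between -0.075 and 0.075 m and y of heatsink in the frame of tray between -0.055 and 0.055 m and height (world z) of heatsink below 0.012 m and angle between heatsink's own z axis and vertical below 0.15 rad and linear speed of heatsink below 0.03 m/s and contact force between the fingers and heatsink below 0.1 N), for 0.2 s.
2. the pallet lies flat with its nose in the mouth of the lane, lined up with it (x of pallet in the frame of dock between -0.15 and 0.02 m and y of pallet in the frame of dock between -0.012 and 0.012 m and height (world z) of pallet below 0.006 m and angle between the x axis of pallet and the x axis of dock, either way round below 0.12 rad and x of pallet_nose in the frame of dock above -0.09 m), for 0.1 s.
3. the pallet is home against the end stop (x of pallet in the frame of dock between 0.0505 and 0.06 m and y of pallet in the frame of dock between -0.006 and 0.006 m and height (world z) of pallet below 0.004 m and angle between pallet's own z axis and vertical below 0.05 rad and angle between the x axis of pallet and the x axis of dock, either way round below 0.06 rad and x of pallet_nose in the frame of dock above 0.1 m), for 0.2 s.
4. the lock tube is across behind the pallet and its button has popped up (value of joint bolt above 0.105 m and value of joint button above 0.004 m), for 0.2 s.
At the end, for the whole second after the job is handed in: The heat sink lies on its base in the tray (origin within 75 x 55 mm of its centre), the pallet lies flat and straight in the lane, nose within about 4 mm of the end stop, the lock tube is drawn across at least 105 mm with its button up at least 4 mm, and all is released and at rest (all of step 1 and all of step 3 and all of step 4 and linear speed of pallet below 0.02 m/s); the robot touches nothing.
It fails at once if a bystander is moved more than 30 mm (distance of any of pliers, screwdriver, spool, flux, multimeter, pot from where it was at the start of the episode above 0.03 m).
It also fails if it takes over 72 s, if anything falls off the work surface, if the arm or the gripper's body presses on something with over 40 N, if the wrist force passes 120 N, or if a joint passes its speed limit or range.

## Working session

There is one attempt and no reset: what is moved stays moved. The work goes in short steps, each a Python script; the robot and the scene stay as the last script left them, time stands still between calls to the robot, and variables do not carry over. Pictures are saved under pics/ and viewed, and the job is handed in when it is done.

```bash
ls; mkdir -p pics; python3 - <<'E'
from rig import robot
import cv2,json
for n in ("scene","top","wrist"):
    ci=robot.camera_info(n); print(n,ci)
    cv2.imwrite(f"pics/{n}0.png",robot.grab_frame(n)[:,:,::-1])
s=robot.get_state();print(s["time"],s["ee_pos"],s["force"],s["opening"])
E
```

```text
pics
scene {'fx': 506.3442576849763, 'fy': 506.3442576849763, 'cx': 316.86723029674295, 'cy': 240.38126708310907, 'rvec': array([ 0.15598625,  3.08645865, -0.49672885]), 'tvec': array([ 0.5923367 , -0.02217614,  1.69932401])}
top {'fx': 447.7949642736731, 'fy': 447.7949642736731, 'cx': 318.64048602627895, 'cy': 233.28887614677845, 'rvec': array([ 2.17488452, -2.12140652,  0.20639668]), 'tvec': array([-0.01715856,  0.59475998,  1.13353116])}
wrist {'fx': 410.5248678675063, 'fy': 410.5248678675063, 'cx': 314.5760024257065, 'cy': 235.17678388697823, 'rvec': array([-2.40846979,  1.61219868,  0.22956162]), 'tvec': array([-0.62508056, -0.02997647,  0.39137289])}
0.15 [ 0.23796808 -0.57763468  0.22397017] [ 0.68102352 -0.21384465  0.43349317] 0.09368376322258709
```

View pics/scene0.png

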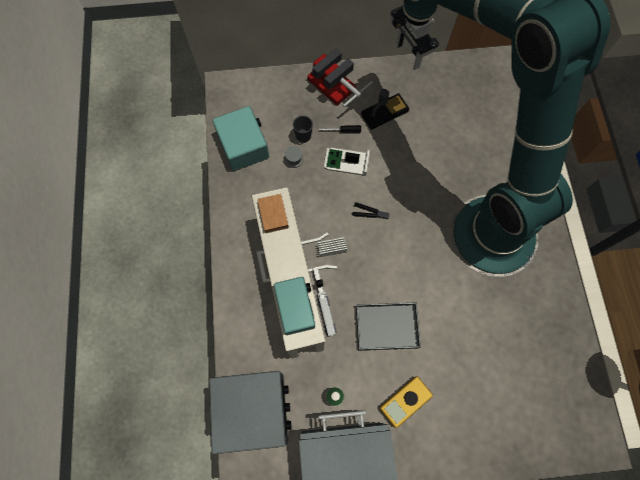

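View pics/top0.png

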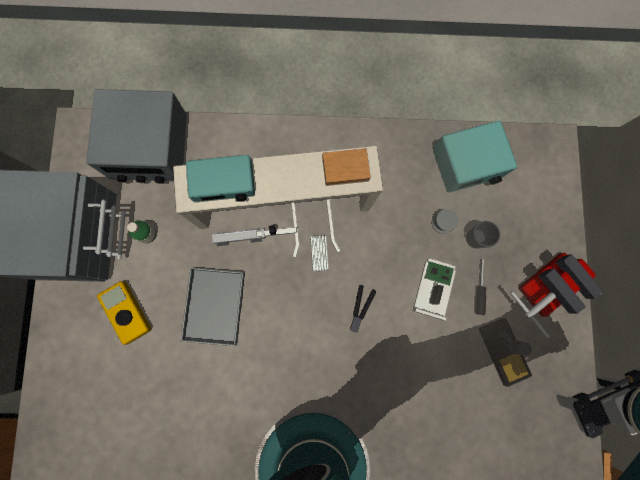

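View pics/wrist0.png

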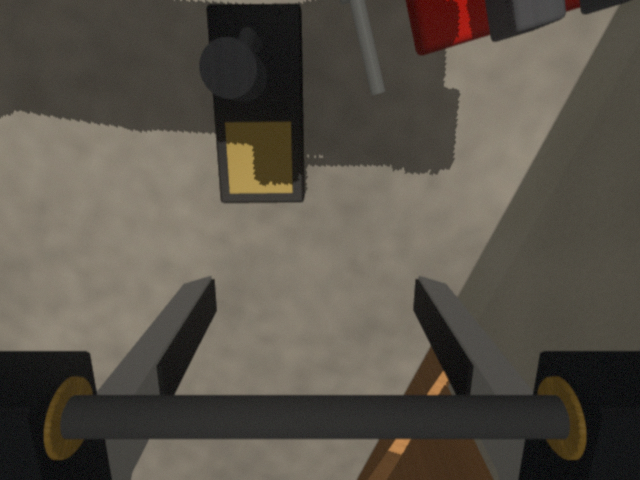

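The scene shows the bench: shelf across the top picture (175–380, 150–210), rails at (295,230)/(333,225), heat sink (320,253), pallet (435,288) with its green board up, tray (213,305), lock tube (215–295, 235), pliers (362,308). I'll zoom in for measuring.

```bash
cat > h.py <<'E'
import numpy as np, cv2
from rig import robot
def ray(ci,uv):
    R=cv2.Rodrigues(np.array(ci["rvec"]))[0];t=np.array(ci["tvec"]).ravel()
    d=np.array([(uv[0]-ci["cx"])/ci["fx"],(uv[1]-ci["cy"])/ci["fy"],1.])
    return -R.T@t, R.T@d
def onplane(ci,uv,z):
    o,d=ray(ci,uv); return (o+d*(z-o[2])/d[2])
def proj(ci,P):
    K=np.array([[ci["fx"],0,ci["cx"]],[0,ci["fy"],ci["cy"]],[0,0,1.]])
    return cv2.projectPoints(np.atleast_2d(np.array(P,float)),np.array(ci["rvec"]),np.array(ci["tvec"]),K,None)[0][:,0]
def crop(name,img,x0,y0,x1,y1,s):
    c=cv2.resize(img[y0:y1,x0:x1],None,fx=s,fy=s,interpolation=cv2.INTER_CUBIC); cv2.imwrite(name,c)
E
python3 - <<'E'
from h import *
im=cv2.imread("pics/top0.png")
crop("pics/c1.png",im,170,140,390,300,3.6)
crop("pics/c2.png",im,330,200,490,330,5)
E
```

```text
(no output)
```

View pics/c1.png

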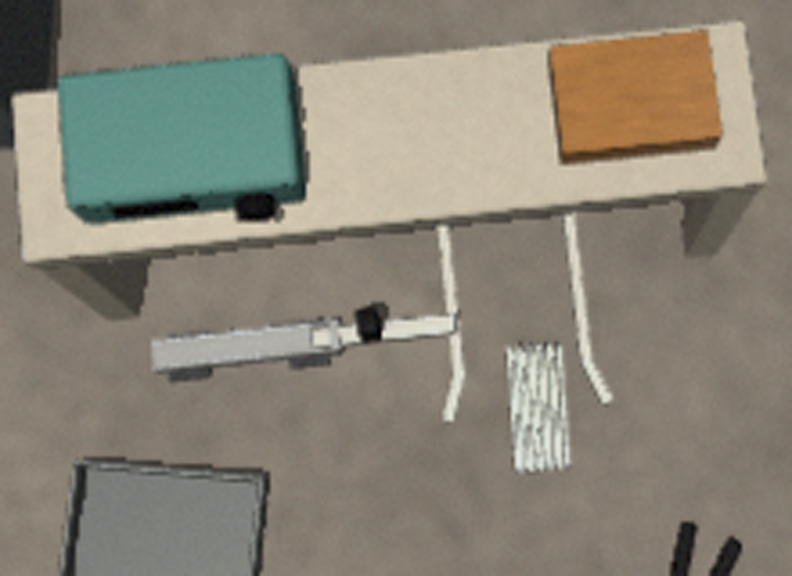

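View pics/c2.png

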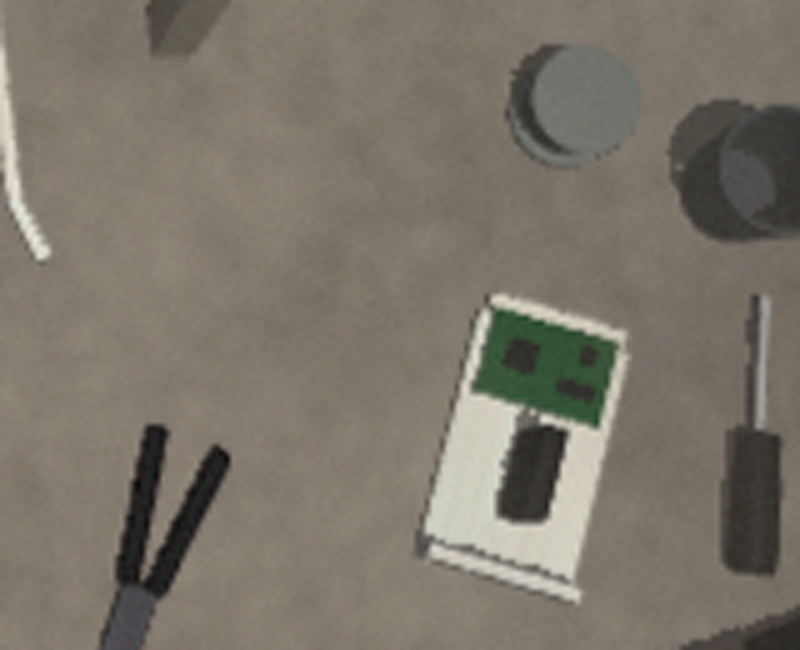

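```bash
python3 - <<'E'
from h import *
ci=robot.camera_info("top"); f=lambda u,v,z:onplane(ci,(170+u/3.6-.36,140+v/3.6-.36),z).round(4)
g=lambda u,v,z:onplane(ci,(330+u/5-.4,200+v/5-.4),z).round(4)
a,b=f(22,262,.227),f(766,182,.227); print("shelf",a,b,np.linalg.norm(a-b))
d=(a-b)/np.linalg.norm(a-b); O=b+d*.16; yaw=np.arctan2(-d[0],d[1]); print("dock",O,yaw)
# rails z=10: left bend centre, right bend centre, tops
for n,p in dict(Lend=(447,420),Lbend=(461,372),Ltop=(447,250),Rbend=(585,352),Rend=(606,400),Rtop=(570,220)).items():
    P=f(*p,.010); r=P-O; c,s=np.cos(yaw),np.sin(yaw); print(n,P,"dock",(c*r[0]+s*r[1]).round(4),(-s*r[0]+c*r[1]).round(4))
P=f(370,315,.075); r=P-O;print("handle",P,"dock",(c*r[0]+s*r[1]).round(4),(-s*r[0]+c*r[1]).round(4))
for p in [(507,345),(562,345),(570,465),(517,472)]: print("hs",f(*p,.04))
for p in [(492,293),(627,330),(580,603),(427,550)]: print("pal",g(*p,.008 if p[1]<400 else .03))
for p in [(517,425),(568,430),(548,522),(500,518)]: print("fin",g(*p,.06))
for p in [(193,267),(244,270),(237,345),(182,341)]: print("tray",onplane(ci,p,.03).round(4))
E
```

```text
shelf [0.604  0.3225 0.227 ] [ 0.6692 -0.1412  0.227 ] 0.4682613906783262
dock [0.64692184 0.01724142 0.227     ] 0.1396923527913923
Lend [0.5366 0.0623 0.01  ] dock -0.103 0.06
Lbend [0.5733 0.0529 0.01  ] dock -0.0679 0.0456
Ltop [0.667  0.0664 0.01  ] dock 0.0267 0.0459
Rbend [ 0.5911 -0.0404  0.01  ] dock -0.0633 -0.0493
Rend [ 0.5549 -0.0569  0.01  ] dock -0.1014 -0.0606
Rtop [ 0.6933 -0.0271  0.01  ] dock 0.0398 -0.0504
handle [0.6035 0.1179 0.075 ] dock -0.029 0.1057
hs [0.59  0.019 0.04 ]
hs [ 0.5911 -0.0216  0.04  ]
hs [ 0.5026 -0.0292  0.04  ]
hs [0.4965 0.0093 0.04  ]
pal [ 0.5411 -0.3034  0.008 ]
pal [ 0.5227 -0.3772  0.008 ]
pal [ 0.3763 -0.341   0.03  ]
pal [ 0.402  -0.2606  0.03  ]
fin [ 0.4668 -0.301   0.06  ]
fin [ 0.4648 -0.3275  0.06  ]
fin [ 0.4175 -0.316   0.06  ]
fin [ 0.419  -0.2912  0.06  ]
tray [0.4993 0.3255 0.03  ]
tray [0.4948 0.1917 0.03  ]
tray [0.3022 0.2    0.03  ]
tray [0.3093 0.3406 0.03  ]
```

```bash
cat >> h.py <<'E'
def Rz(a): c,s=np.cos(a),np.sin(a); return np.array([[c,-s,0],[s,c,0],[0,0,1.]])
def tool(yaw,lean=0.,flip=False):
    """tool z leaning from down toward heading yaw by lean; jaws across heading"""
    h=np.array([np.cos(yaw),np.sin(yaw),0]); z=np.cos(lean)*np.array([0,0,-1.])+np.sin(lean)*h
    y=np.array([-np.sin(yaw),np.cos(yaw),0]); y=-y if flip else y
    return np.stack([np.cross(y,z),y,z],1)
def snap(n,cam="wrist"):
    ci=robot.camera_info(cam); im=robot.grab_frame(cam); cv2.imwrite(f"pics/{n}.png",im[:,:,::-1])
    import pickle; pickle.dump(ci,open(f"pics/{n}.pkl","wb")); return ci,im
def st():
    s=robot.get_state(); print("t %.2f"%s["time"],np.round(s["ee_pos"],4),"F",np.round(s["force"],1),"op %.4f"%s["opening"]); return s
E
python3 - <<'E'
from h import *
s=robot.get_state();print(s["tool_rot"].round(3))
ci=robot.camera_info("wrist");R=cv2.Rodrigues(ci["rvec"])[0];print("cam",-R.T@ci["tvec"],R[2])
print((s["tool_rot"].T@(-R.T@ci["tvec"]-s["ee_pos"])).round(3))
for y in (.1,.14):
  for fl in (0,1):
    for ln in(0,.35,.6):print(y,fl,ln,robot.ik([.545,-.006,.2],tool(y,ln,fl)))
E
```

```text
[[ 0.925  0.381 -0.   ]
 [ 0.381 -0.925  0.001]
 [-0.    -0.001 -1.   ]]
cam [ 0.31248807 -0.5474524   0.38410677] [-0.25768679 -0.10605387 -0.96039059]
[ 0.08  0.   -0.16]
0.1 0 0 [ 0.61013097  0.41066738 -0.81985296  1.81896236  0.3412189   1.05955651
  1.33242672]
0.1 0 0.35 [ 0.63676154  0.19171719 -0.73065552  2.08289012  0.21230565  0.57307518
  1.44988243]
0.1 0 0.6 [ 0.79872833  0.12219507 -0.85108564  2.26107901  0.23166312  0.205228
  1.43801384]
0.1 1 0 [ 0.32851174  0.33325577 -0.4539436   1.82755388  0.16926793  1.01886962
 -1.66368805]
0.1 1 0.35 [ 0.52281885  0.17386452 -0.60298505  2.08586643  0.15525369  0.56639367
 -1.64307802]
0.1 1 0.6 [ 0.38250818  0.08250468 -0.41494525  2.27142575 -0.05833857  0.19653601
 -1.43802011]
0.14 0 0 [ 0.6180605   0.4140501  -0.83088615  1.81874073  0.3472685   1.06142083
  1.36735821]
0.14 0 0.35 [ 0.65252293  0.19445866 -0.73803287  2.08119471  0.18640542  0.57254005
  1.51841217]
0.14 0 0.6 [ 0.7770923   0.1198515  -0.80884886  2.25898913  0.04251282  0.20408066
  1.67024926]
0.14 1 0 [ 0.33441489  0.33426885 -0.46127977  1.82736191  0.17228573  1.0193884
 -1.6262701 ]
0.14 1 0.35 [ 0.52060815  0.17375983 -0.5901172   2.0846479   0.11959445  0.56570987
 -1.5661179 ]
0.14 1 0.6 [ 0.4608712   0.08899485 -0.47691412  2.26683214 -0.18368405  0.20390413
 -1.26409202]
```

```bash
python3 - <<'E'
from h import *
robot.move_ptp([.45,.03,.26],tool(.14)); st(); snap("w1")
E
```

```text
t 2.45 [0.4502 0.0294 0.2599] F [ 0.   0.2 -0.4] op 0.0939
```

View pics/w1.png

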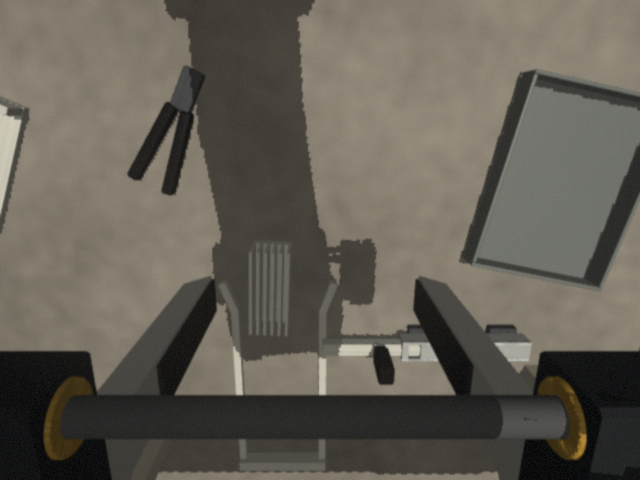

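The wrist view shows the heat sink (250–290, 243–335), rails at columns 240 and 324, end stop at row ~462, bolt handle at (383,363), tray (465–640, 70–290). Zooming to measure.

```bash
python3 - <<'E'
from h import *
im=cv2.imread("pics/w1.png")
im2=cv2.convertScaleAbs(im,alpha=1.6)
crop("pics/w1a.png",im2,205,230,345,345,5.2)
crop("pics/w1b.png",im2,225,430,345,480,6)
crop("pics/w1c.png",im2,300,310,440,400,5)
E
```

```text
(no output)
```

View pics/w1a.png

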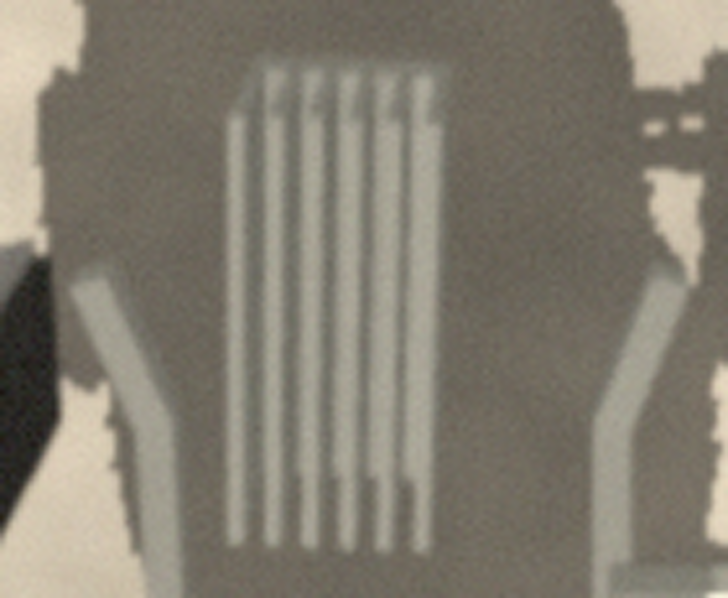

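View pics/w1b.png

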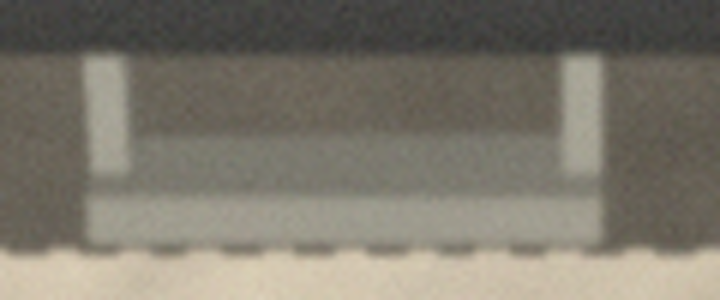

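View pics/w1c.png

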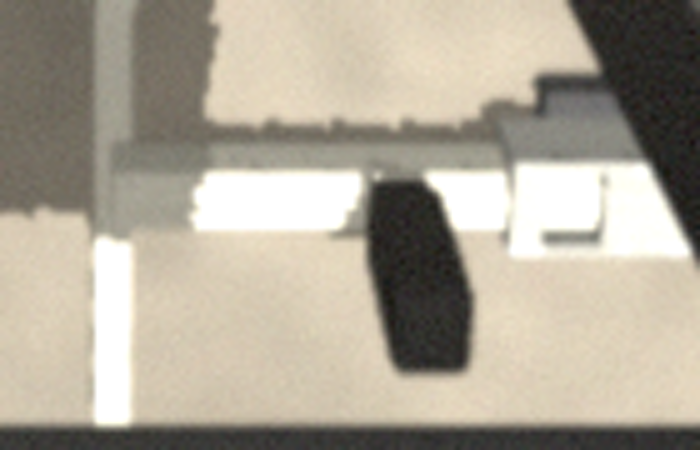

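```bash
python3 - <<'E'
from h import *
import pickle
ci=pickle.load(open("pics/w1.pkl","rb"))
A=lambda u,v,z:onplane(ci,(205+(u+.5)/5.2-.5,230+(v+.5)/5.2-.5),z)
B=lambda u,v,z:onplane(ci,(225+(u+.5)/6-.5,430+(v+.5)/6-.5),z)
C=lambda u,v,z:onplane(ci,(300+(u+.5)/5-.5,310+(v+.5)/5-.5),z)
pts=[("Rbend",A(172,425,.01),(-.070,-.0445)),("Lbend",A(597,425,.01),(-.07,.0445)),
("Rend",B(128,175,.01),(.130,-.0445)),("Lend",B(563,175,.01),(.130,.0445)),
("stopfootR",B(128,135,0),(.130,-.0445)),("stopfootL",B(563,135,0),(.130,.0445))]
w=np.array([p[1][:2] for p in pts]);d=np.array([p[2] for p in pts])
wc,dc=w.mean(0),d.mean(0);X=w-wc;Y=d-dc
yaw=np.arctan2((Y[:,0]*X[:,1]-Y[:,1]*X[:,0]).sum(),(Y*X).sum());R=Rz(yaw)[:2,:2];O=wc-R@dc
print("dock",O,yaw,"resid mm",((w-(d@R.T+O))*1e3).round(1).tolist())
dk=lambda P:(R.T@(P[:2]-O)).round(4)
h=[C(*p,.075) for p in [(392,372),(465,372),(472,295),(385,300)]]
print("handle top",[dk(p) for p in h]," mouth",dk(C(512,255,.03)),dk(C(508,165,.03)))
q=[A(*p,.04) for p in [(228,120),(441,120),(432,550),(228,545)]]
print("hs",[p.round(4) for p in q],np.mean(q,0)); 
mid=(q[0]+q[1])/2-(q[2]+q[3])/2; print(mid, np.arctan2(-mid[1],-mid[0]))
t=[onplane(ci,p,.03) for p in [(533,71),(472,263),(601,289)]];print("tray",[p.round(4) for p in t],np.linalg.norm(t[0]-t[1]),np.linalg.norm(t[1]-t[2]),(t[0]+t[2])/2)
np.save("dock.npy",np.array([*O,yaw]))
E
```

```text
dock [0.64753413 0.01571185] 0.1353131842742296 resid mm [[0.3, -0.2], [-0.1, 0.5], [0.3, 0.1], [-0.1, 0.5], [0.1, -1.5], [-0.5, 0.6]]
handle top [array([-0.0247,  0.1019]), array([-0.0248,  0.1161]), array([-0.042 ,  0.1165]), array([-0.0409,  0.0998])]  mouth [-0.0216  0.1347] [-0.0436  0.1325]
hs [array([ 0.5045, -0.029 ,  0.04  ]), array([0.499 , 0.0106, 0.04  ]), array([0.5889, 0.0197, 0.04  ]), array([ 0.5934, -0.0207,  0.04  ])] [ 0.54645626 -0.00486041  0.04      ]
[-0.08944226 -0.00875899  0.        ] 0.09761770449459663
tray [array([0.3041, 0.2037, 0.03  ]), array([0.4878, 0.1941, 0.03  ]), array([0.4972, 0.3322, 0.03  ])] 0.1839965606436002 0.13843229054670203 [0.40064724 0.26793316 0.03      ]
```

```bash
python3 - <<'E'
from h import *
robot.gripper_to(.066)
T=tool(.0976)
robot.move_ptp([.5465,-.0049,.10],T)
robot.move_linear([.5465,-.0049,.027],velocity=.12); st()
robot.gripper_to(.03); st()
robot.move_linear([.5465,-.0049,.13],velocity=.2); st()
robot.move_ptp([.401,.266,.13],tool(-.055)); st()
snap("w2")
E
```

```text
t 4.67 [ 0.5469 -0.0047  0.0277] F [ 0.4 -0.4  0.5] op 0.0661
t 5.19 [ 0.5466 -0.0049  0.0273] F [-1.  -1.2  5.7] op 0.0399
t 5.86 [ 0.5459 -0.0053  0.129 ] F [ 0.4 -0.4 -3.5] op 0.0392
t 7.03 [0.4017 0.2651 0.1296] F [ 1.1 -0.7 -3.6] op 0.0395
```

View pics/w2.png

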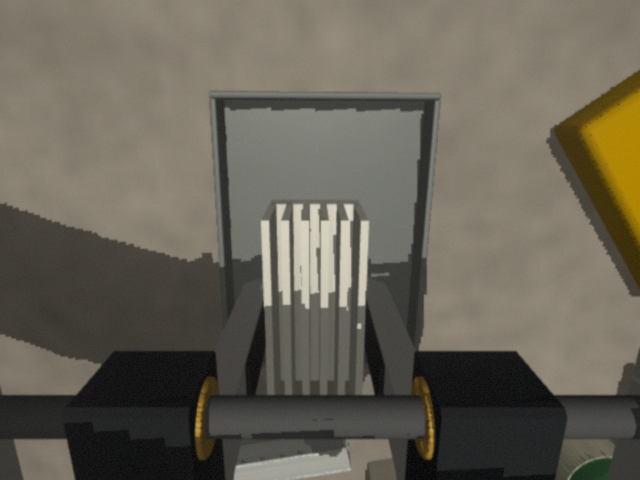

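The heat sink is held centred over the tray (tray walls at columns 212–438, heat sink 262–368). Lowering.

```bash
python3 - <<'E'
from h import *
print(robot.move_linear([.401,.266,.0315],velocity=.12,threshold=6)); st()
robot.gripper_to(.066); robot.pause(.1)
robot.move_linear([.401,.266,.15],velocity=.25); st()
ci,im=snap("w3")
R=tool(-.29)
robot.gripper_to(.06)
robot.move_ptp([.40,-.29,.22],R); st(); snap("w4"); snap("t4","top")
E
```

```text
True
t 7.90 [0.4002 0.2654 0.0308] F [1.1 0.2 0.9] op 0.0400
t 9.23 [0.4011 0.2657 0.15  ] F [-0.7 -0.2 -1.3] op 0.0660
t 11.64 [ 0.4005 -0.2891  0.22  ] F [ 0.9 -0.2  0.3] op 0.0601
```

View pics/w3.png

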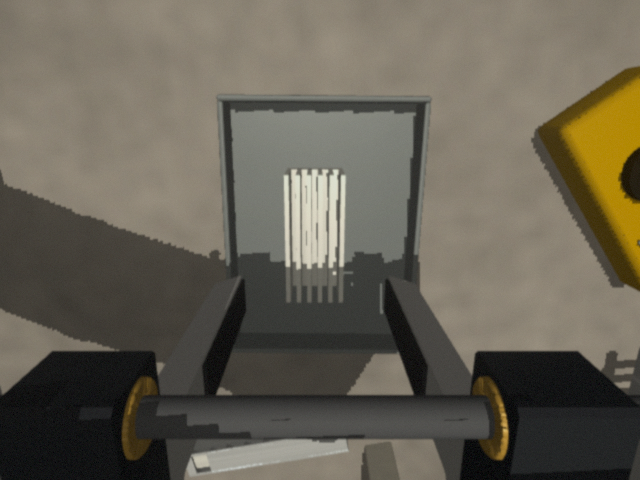

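View pics/w4.png

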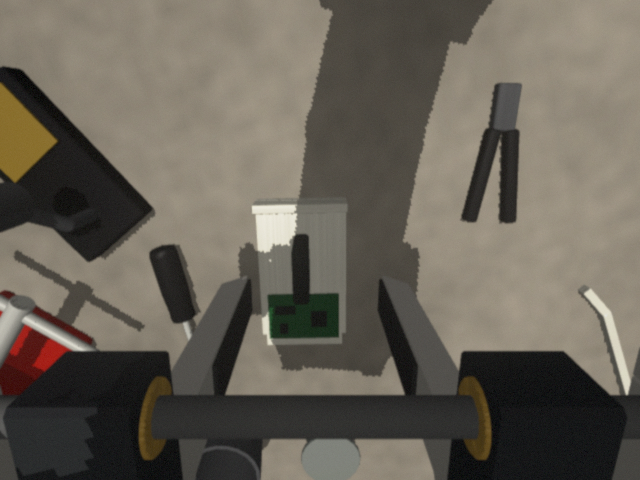

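Heat sink lies flat in the tray (285–345, 170–302). Pallet at (253–347, 200–345), fin (293–309, 235–303). Zooming.

```bash
python3 - <<'E'
from h import *
im=cv2.convertScaleAbs(cv2.imread("pics/w4.png"),alpha=1.6)
crop("pics/w4a.png",im,240,190,360,350,3.75)
E
```

```text
(no output)
```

View pics/w4a.png

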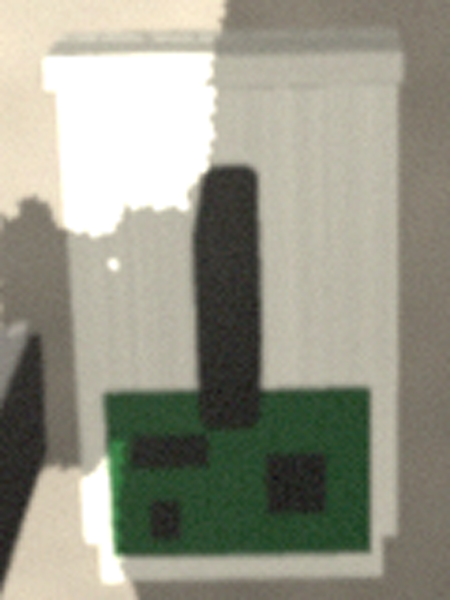

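```bash
python3 - <<'E'
from h import *
import pickle
ci=pickle.load(open("pics/w4.pkl","rb"))
A=lambda u,v,z:onplane(ci,(240+(u+.5)/3.75-.5,190+(v+.5)/3.75-.5),z)
P=dict(wl=A(44,52,.03),wr=A(403,52,.03),nl=A(100,580,.008),nr=A(383,576,.008),
 sl=A(85,545,.008),sr=A(398,538,.008), fr=A(229,168,.06),ff=A(231,428,.06))
for k,v in P.items(): print(k,v.round(4))
print("wall w",np.linalg.norm(P["wl"]-P["wr"]),"nose w",np.linalg.norm(P["nl"]-P["nr"]),"fin len",np.linalg.norm(P["fr"]-P["ff"]))
wm=(P["wl"]+P["wr"])/2;nm=(P["nl"]+P["nr"])/2
for a,b,n in((wm,nm,"wall-nose"),(P["fr"],P["ff"],"fin")):
    d=(b-a)[:2];print(n,np.linalg.norm(d),np.arctan2(d[1],d[0]))
d=(P["wl"]-P["wr"])[:2];print("wall",np.arctan2(-d[0],d[1]), np.arctan2(d[0],-d[1]))
fm=(P["fr"]+P["ff"])/2;u=(nm-wm)[:2];u/=np.linalg.norm(u)
print("origin from plate",(wm[:2]+nm[:2])/2,"from fin",fm[:2]+.018*u)
# top cam
tc=robot.camera_info("top")
g=lambda u,v,z:onplane(tc,(330+u/5-.4,200+v/5-.4),z)
E
```

```text
wl [ 0.3761 -0.3402  0.03  ]
wr [ 0.3997 -0.2605  0.03  ]
nl [ 0.5226 -0.3779  0.008 ]
nr [ 0.5433 -0.3036  0.008 ]
sl [ 0.5113 -0.3784  0.008 ]
sr [ 0.5333 -0.2966  0.008 ]
fr [ 0.4071 -0.3038  0.06  ]
ff [ 0.466  -0.3215  0.06  ]
wall w 0.08313627080595108 nose w 0.07712830161786935 fin len 0.06152852797716767
wall-nose 0.1505209259013298 -0.2714952361800428
fin 0.06152852797716767 -0.29023101470558055
wall 2.8535276556761557 -0.28806499791363754
origin from plate [ 0.46043624 -0.32053845] from fin [ 0.45387735 -0.3174732 ]
```

```bash
cat >> h.py <<'E'
O=np.load("dock.npy"); DY=O[2]
def dock(x,y,z): return np.array([*(O[:2]+Rz(DY)[:2,:2]@np.array([x,y])),z])
def todock(P): return Rz(DY)[:2,:2].T@(np.array(P)[:2]-O[:2])
E
python3 - <<'E'
from h import *
po=np.array([.4600,-.3202]);py=-.283
gp=po-.022*np.array([np.cos(py),np.sin(py)])
print(gp)
for l in (.49,.55,.6,.66):
  for fl in(0,1):
    r=[]
    for n,P,y in[("pick",[*gp,.04],py),("pickup",[*gp,.12],py),("mouthhi",dock(-.167,0,.09),DY),("mouth",dock(-.167,0,.04),DY),("mid",dock(-.06,0,.04),DY),("home",dock(.033,0,.04),DY)]:
        q=robot.ik(P,tool(y,l,fl)); r.append(None if q is None else (round(q[5],2),round(q[6],2)))
    print(l,fl,r)
q=None
for l in (.3,.4,.5): print(l,robot.ik(dock(-.032,.108,.058),tool(DY,l)),robot.ik(dock(-.032,0,.058),tool(DY,l)))
E
```

```text
[ 0.43887511 -0.31405677]
0.49 0 [(np.float64(0.25), np.float64(0.49)), (np.float64(0.2), np.float64(1.74)), (np.float64(0.2), np.float64(0.35)), (np.float64(0.45), np.float64(0.02)), (np.float64(0.42), np.float64(0.24)), (np.float64(0.28), np.float64(0.57))]
0.49 1 [(np.float64(0.41), np.float64(-2.6)), (np.float64(0.22), np.float64(-0.67)), (np.float64(0.2), np.float64(-2.79)), (np.float64(0.24), np.float64(2.82)), None, (np.float64(0.2), np.float64(-0.41))]
0.55 0 [(np.float64(0.37), np.float64(0.33)), (np.float64(0.22), np.float64(1.02)), (np.float64(0.23), np.float64(-0.07)), (np.float64(0.48), np.float64(-0.17)), (np.float64(0.56), np.float64(0.13)), (np.float64(0.35), np.float64(0.25))]
0.55 1 [(np.float64(0.24), np.float64(0.93)), (np.float64(0.22), np.float64(-0.06)), (np.float64(0.22), np.float64(0.55)), (np.float64(0.37), np.float64(2.75)), (np.float64(0.21), np.float64(2.8)), (np.float64(0.63), np.float64(-2.8))]
0.6 0 [(np.float64(0.37), np.float64(0.15)), (np.float64(0.24), np.float64(0.69)), (np.float64(0.3), np.float64(-0.29)), (np.float64(0.52), np.float64(-0.3)), (n
[... 611 characters left out ...]
.36), np.float64(2.61)), (np.float64(0.59), np.float64(2.72)), (np.float64(0.47), np.float64(2.78)), (np.float64(0.27), np.float64(2.64))]
0.3 [ 0.1180318   0.53173383 -0.46947024  1.9919595   0.66299128  0.44447335
  0.87436474] [ 0.35565961  0.5452137  -0.50905248  1.98191722  0.58197355  0.42847416
  1.15188471]
0.4 [ 1.38047797e-03  4.88735277e-01 -3.26540019e-01  2.07010795e+00
  7.89301047e-01  2.82257834e-01  7.19059175e-01] [ 0.25401281  0.49949346 -0.3670433   2.05957079  0.57922834  0.24702479
  1.13188697]
0.5 [ 0.58846673  0.76730852 -1.08742292  2.12343058  1.62534957  0.67095867
  0.11733292] [ 0.42511487  0.52867102 -0.55957804  2.12455558  1.35195777  0.21171981
  0.4117335 ]
```

```bash
python3 - <<'E'
from h import *
po=np.array([.4600,-.3202]);py=-.283;l=.56
gp=np.array([*(po-.022*np.array([np.cos(py),np.sin(py)])),.041])
T=tool(py,l)
robot.gripper_to(.045)
robot.move_ptp(gp-.09*T[:,2],T); s=st();print(s["qpos"].round(2))
try:
    robot.move_linear(gp,velocity=.1,threshold=12); s=st();print(s["qpos"].round(2)); snap("w5");snap("s5","scene")
except robot.PlanningError as e: print("PE",e)
E
```

```text
Traceback (most recent call last):
rig.PlanningError: the arm cannot take that pose within its joint ranges
```

```bash
python3 - <<'E'
from h import *
po=np.array([.4600,-.3202]);py=-.283;l=.56
gp=np.array([*(po-.022*np.array([np.cos(py),np.sin(py)])),.041])
T=tool(py,l)
for h in(.11,.10,.09):
    try: robot.move_ptp([gp[0],gp[1],h],T); s=st();print(s["qpos"].round(2)); break
    except robot.PlanningError as e: print(h,"PE",e)
try:
    print(robot.move_linear(gp,velocity=.08,threshold=12)); s=st();print(s["qpos"].round(2)); snap("w5");snap("s5","scene")
except robot.PlanningError as e: print("PE",e)
E
```

```text
t 13.22 [ 0.439  -0.3149  0.1103] F [-0.3 -1.1  0.2] op 0.0451
[ 1.63  0.49 -1.09  2.28  1.24  0.22  0.83]
False
t 14.22 [ 0.4392 -0.3143  0.0415] F [ 0.2  0.5 -0.3] op 0.0446
[ 1.56  0.7  -1.03  2.3   1.92  0.33  0.25]
```

View pics/w5.png

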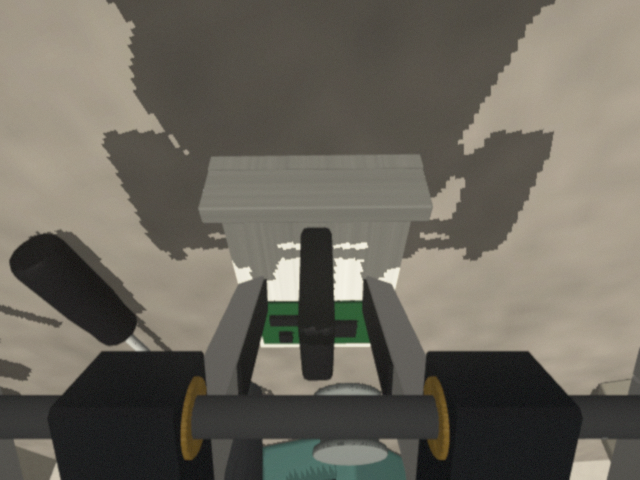

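The fin (303–332, 230–380) sits centred between the fingers. Closing and lifting.

```bash
python3 - <<'E'
from h import *
robot.gripper_to(.005); s=st()
p=s["ee_pos"].copy(); p[2]=.095
robot.move_linear(p,velocity=.12); st(); 
T=tool(DY,.56)
P=dock(-.165,0,.095)
try:
    robot.move_ptp(P,T); s=st(); print(s["qpos"].round(2))
except robot.PlanningError as e: print("PE",e)
snap("w6"); snap("s6","scene")
E
```

```text
t 14.92 [ 0.4389 -0.314   0.0411] F [-1.   1.4  2.3] op 0.0139
t 15.62 [ 0.4385 -0.314   0.0946] F [-1.  -0.3 -5.1] op 0.0141
t 16.80 [ 0.4842 -0.0074  0.0949] F [ 0.1  0.1 -4.1] op 0.0138
[ 0.95  0.38 -1.05  2.43  1.84  0.25 -0.04]
```

View pics/w6.png

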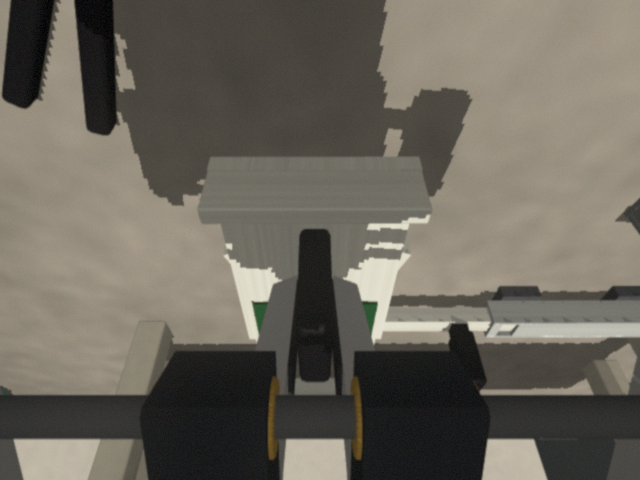

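View pics/s6.png

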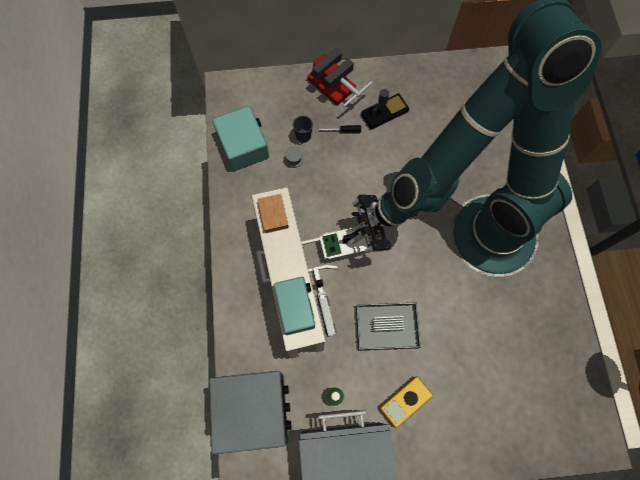

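The pallet hangs level and square in the fingers (wall 199–431, fin at column 315). Lowering into the mouth.

```bash
python3 - <<'E'
from h import *
P=dock(-.165,0,.0412)
print(robot.move_linear(P,velocity=.1,threshold=8)); s=st(); print(s["qpos"].round(2), todock(s["ee_pos"]))
robot.pause(.15); st()
snap("w7"); snap("t7","top")
im=cv2.imread("pics/t7.png"); crop("pics/t7a.png",im,240,180,400,300,5)
E
```

```text
True
t 17.47 [ 0.4837 -0.0072  0.0402] F [ 1.3 -0.1 -1.4] op 0.0135
[ 0.95  0.64 -1.07  2.45  2.11  0.48 -0.2 ] [-0.16547046 -0.00062767]
t 17.62 [ 0.4834 -0.0072  0.0402] F [-0.1 -1.3 -0.9] op 0.0142
```

View pics/w7.png

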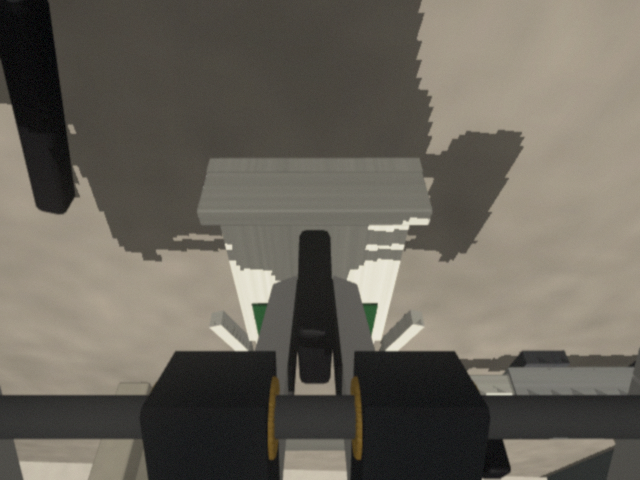

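View pics/t7a.png

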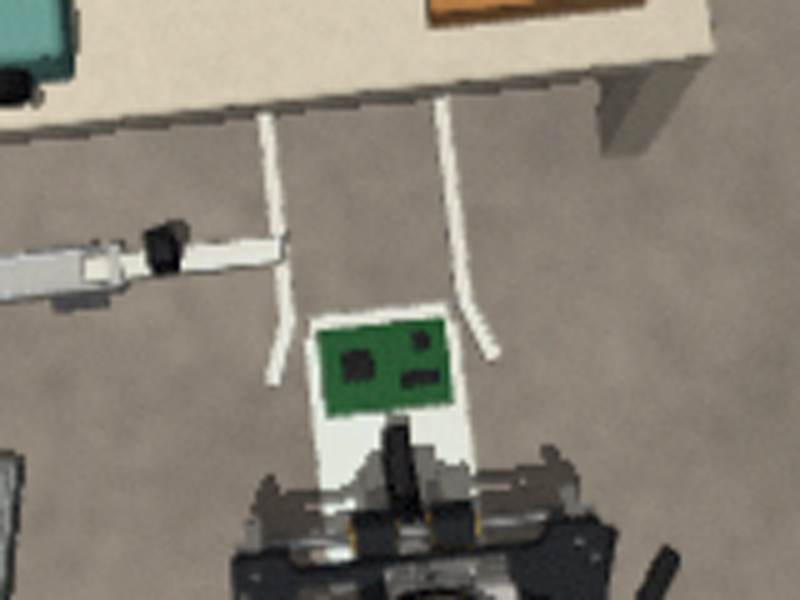

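Pallet nose is in the mouth, centred between the flares (210 and 424 in the wrist view). Sliding in.

```bash
python3 - <<'E'
from h import *
for x in (-.09,-.03,.022):
    try: r=robot.move_linear(dock(x,0,.0408),velocity=.1,threshold=20)
    except robot.PlanningError as e: print("PE",x,e);break
    s=st(); print(r,s["qpos"].round(2), todock(s["ee_pos"]).round(4))
    if r: break
snap("w8"); snap("t8","top")
E
```

```text
t 17.93 [ 0.4845 -0.0068  0.0401] F [2.5 0.5 0.9] op 0.0136
True [ 0.95  0.64 -1.07  2.45  2.11  0.48 -0.2 ] [-0.1646 -0.0003]
```

View pics/w8.png

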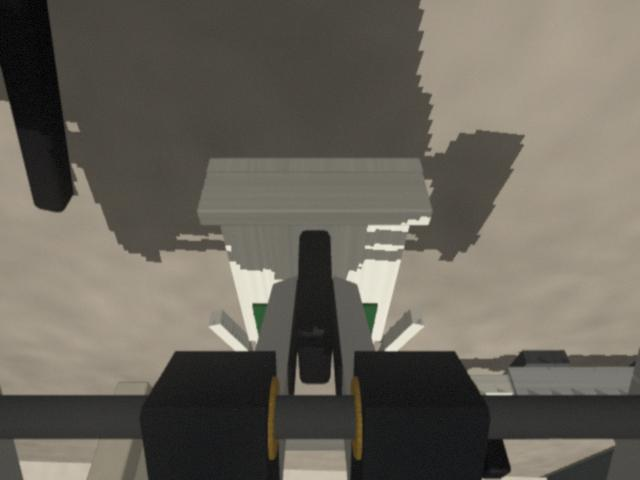

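```bash
python3 - <<'E'
from h import *
for x in (-.145,-.10,-.05,0.0,.02):
    try: robot.move_linear(dock(x,0,.0412),velocity=.06)
    except robot.PlanningError as e: print("PE",x,e);break
    s=st(); print(todock(s["ee_pos"]).round(4))
    if np.linalg.norm(s["force"])>20: print("high");break
print(s["qpos"].round(2))
snap("w8"); snap("t8","top")
E
```

```text
t 18.51 [ 0.5034 -0.0038  0.0409] F [ 0.1  0.5 -3.7] op 0.0139
[-1.455e-01  1.000e-04]
t 19.41 [0.5481 0.0023 0.0411] F [-1.8 -0.2 -3.9] op 0.0136
[-1.003e-01  1.000e-04]
t 20.39 [0.5976 0.009  0.0411] F [-0.2  0.3 -3.9] op 0.0137
[-0.0504  0.    ]
t 21.38 [0.6472 0.0157 0.0411] F [-0.2  0.4 -4.2] op 0.0139
[-0.0004  0.    ]
t 21.86 [0.6672 0.0185 0.0411] F [ 0.8  1.  -4.2] op 0.0138
[0.0199 0.0001]
[ 0.62  0.74 -0.85  2.04  1.69  0.42  0.21]
```

View pics/w8.png

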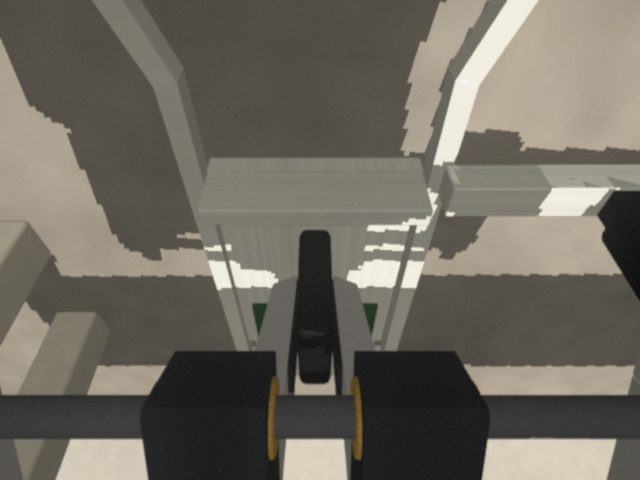

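Pallet is in the lane, centred, nothing jammed. Final guarded push to the stop.

```bash
python3 - <<'E'
from h import *
r=robot.move_linear(dock(.025,0,.0406),velocity=.03); s=st()
r=robot.move_linear(dock(.045,0,.0406),velocity=.02,threshold=12); s=st(); print(r,todock(s["ee_pos"]).round(4),s["qpos"].round(2))
snap("w9")
E
```

```text
t 22.27 [0.6724 0.0191 0.0406] F [ 0.5  0.  -3.6] op 0.0136
t 22.82 [0.6803 0.0198 0.0402] F [ 2.8 -0.   1.3] op 0.0138
True [ 0.033  -0.0004] [ 0.61  0.76 -0.84  2.    1.66  0.42  0.25]
```

View pics/w9.png

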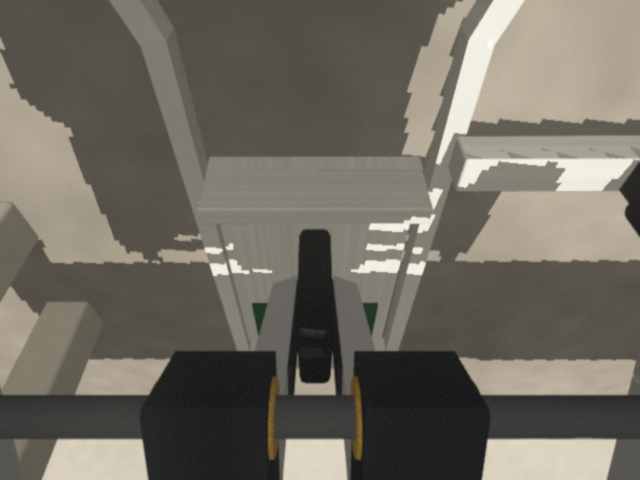

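```bash
python3 - <<'E'
from h import *
robot.pause(.1); s=st(); print(todock(s["ee_pos"]).round(4))
r=robot.move_linear(dock(.037,0,.0404),velocity=.015,threshold=15); s=st(); print(r,todock(s["ee_pos"]).round(4))
robot.pause(.2); s=st(); print(todock(s["ee_pos"]).round(4))
robot.gripper_to(.04); s=st()
T=s["tool_rot"]; P=s["ee_pos"]-.06*T[:,2]; 
robot.move_linear(P,velocity=.12); st()
robot.move_linear(P+dock(-.06,0,0)-dock(0,0,0)+[0,0,.02],velocity=.2); s=st();print(todock(s["ee_pos"]))
ci,_=snap("w10"); snap("t10","top")
crop("pics/t10a.png",cv2.imread("pics/t10.png"),190,180,350,300,5)
E
```

```text
t 22.98 [0.6801 0.0198 0.0401] F [3.8 0.7 3.1] op 0.0135
[ 0.0329 -0.0003]
t 23.18 [0.6805 0.0199 0.0401] F [-0.6 -0.2  5.9] op 0.0135
True [ 0.0332 -0.0003]
t 23.38 [0.6805 0.02   0.0401] F [-1.5 -1.1  5.7] op 0.0138
[ 0.0332 -0.0002]
t 23.99 [0.6803 0.0198 0.0398] F [-0.9  0.9  0.3] op 0.0401
t 24.64 [0.6492 0.0152 0.0906] F [ 0.1  0.3 -0.3] op 0.0401
t 25.11 [0.5897 0.0072 0.1107] F [ 0.2 -0.1 -0.6] op 0.0401
[-0.05844715 -0.00066985]
```

View pics/w10.png

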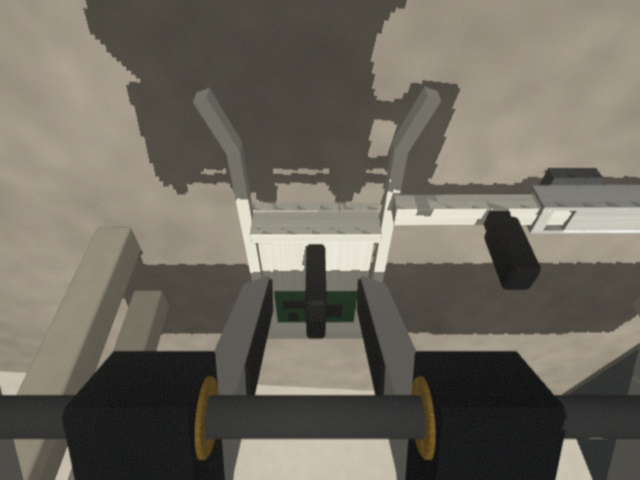

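View pics/t10a.png

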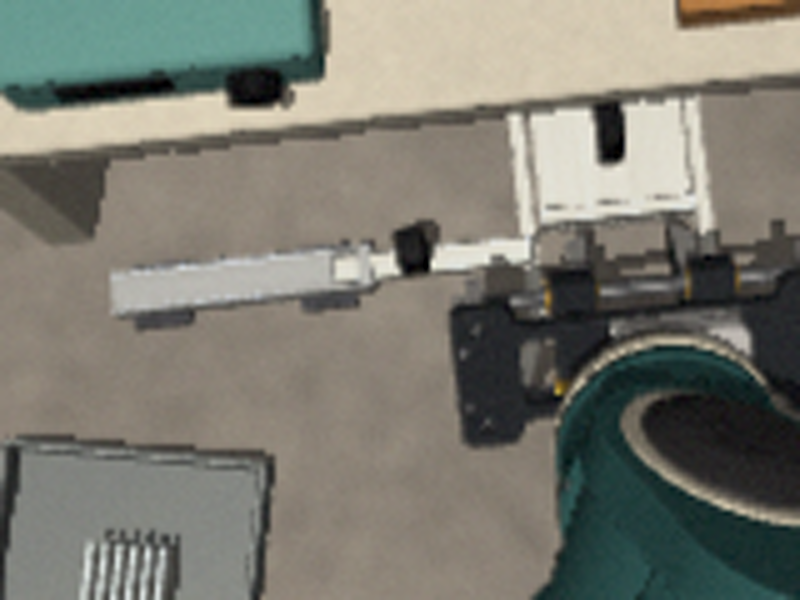

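The pallet is released in the lane (wall 250–382, row ~205–235), tube tip visible at its left. Measuring wall and handle.

```bash
python3 - <<'E'
from h import *
im=cv2.imread("pics/w10.png")
crop("pics/w10a.png",im,235,190,395,290,5)
crop("pics/w10b.png",im,470,170,610,300,4.5)
E
```

```text
(no output)
```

View pics/w10a.png

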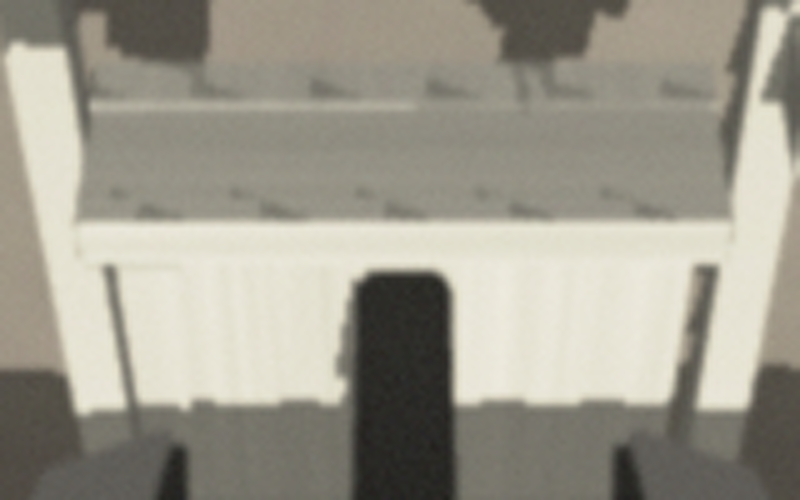

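View pics/w10b.png

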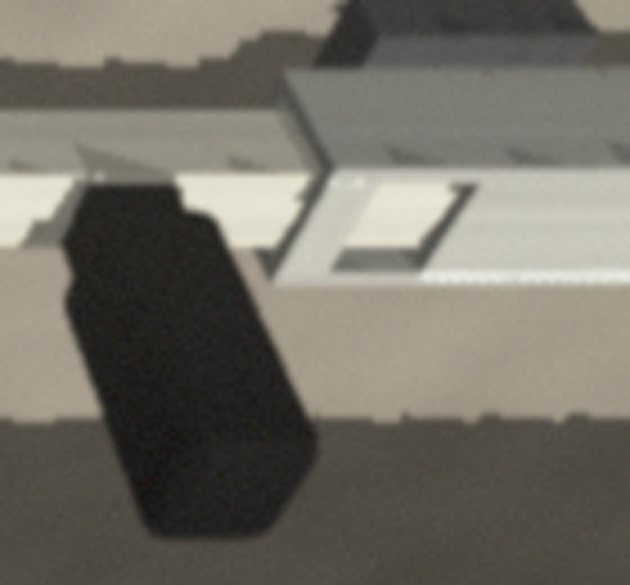

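```bash
python3 - <<'E'
from h import *
import pickle
ci=pickle.load(open("pics/w10.pkl","rb"))
A=lambda u,v,z:todock(onplane(ci,(235+(u+.5)/5-.5,190+(v+.5)/5-.5),z)).round(4)
B=lambda u,v,z:todock(onplane(ci,(470+(u+.5)/4.5-.5,170+(v+.5)/4.5-.5),z)).round(4)
print("wall top rear",A(78,220,.03),A(732,220,.03),"front",A(78,255,.03),A(732,260,.03),"foot",A(85,65,0),A(90,102,.008),A(90,102,0))
print("fin rear top",A(403,270,.06))
print("handle top",B(152,535,.075),B(268,535,.075),B(317,437,.075), "mouth",B(275,282,.03),B(328,168,.03))
print("hole", B(352,215,.03),B(440,215,.03))
E
```

```text
wall top rear [-0.0213 -0.0419] [-0.0212  0.0405] front [-0.0147 -0.0427] [-0.0135  0.0414] foot [-0.0198 -0.0443] [-0.0205 -0.0427] [-0.0127 -0.0444]
fin rear top [-0.0463 -0.0009]
handle top [-0.0259  0.1021] [-0.0258  0.1162] [-0.0453  0.1142] mouth [-0.0222  0.1343] [-0.0443  0.1326]
hole [-0.0355  0.1394] [-0.0355  0.1512]
```

Wall rear face at dock x ≈ -21 mm (nominal -20), square; handle axis at y ≈ 109 mm (travel ≈ 11 mm). Now the lock handle.

```bash
python3 - <<'E'
from h import *
T=tool(DY,.4); g=dock(-.033,.109,.058)
robot.gripper_to(.045)
robot.move_ptp(g-.07*T[:,2],T); s=st(); print(s["qpos"].round(2))
print(robot.move_linear(g,velocity=.1,threshold=15)); s=st(); print(s["qpos"].round(2),todock(s["ee_pos"]))
snap("w11")
E
```

```text
t 26.05 [0.5731 0.1165 0.1225] F [ 0.7 -0.8 -0.1] op 0.0448
[ 0.56  0.51 -1.02  2.09  1.03  0.58  0.56]
False
t 26.90 [0.6001 0.119  0.0583] F [-1.   0.3  0.2] op 0.0451
[ 0.42  0.63 -0.85  2.06  1.25  0.53  0.39] [-0.03302148  0.10876784]
```

View pics/w11.png

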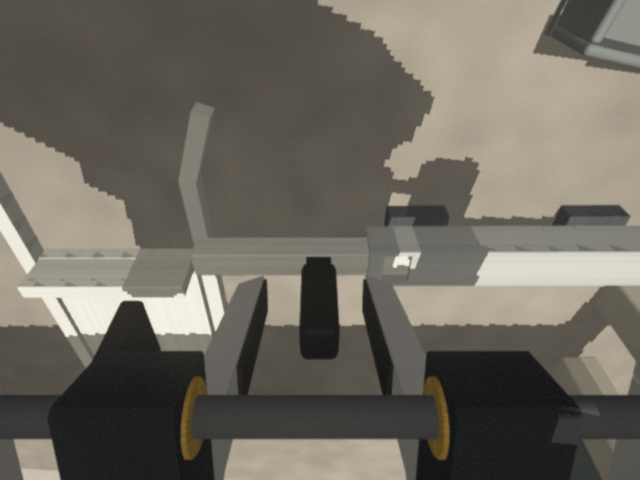

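The handle (302–337, 258–358) stands between the fingers. Gripping and drawing.

```bash
python3 - <<'E'
from h import *
robot.gripper_to(.005); s=st(); p=todock(s["ee_pos"]); print(p); z=s["ee_pos"][2]
robot.move_linear(dock(p[0],.022,z),velocity=.1); s=st(); print(todock(s["ee_pos"]))
r=robot.move_linear(dock(p[0],.0,z),velocity=.03,threshold=14); s=st(); print(r,todock(s["ee_pos"]))
robot.pause(.1); s=st(); print(todock(s["ee_pos"]))
snap("w12"); snap("t12","top"); snap("s12","scene")
crop("pics/t12a.png",cv2.imread("pics/t12.png"),190,180,350,300,5)
E
```

```text
t 27.51 [0.6002 0.1195 0.0582] F [-2.   0.3  3.1] op 0.0159
[-0.03294372  0.10925466]
t 28.52 [0.6122 0.0325 0.0582] F [ 5.9 -2.6 -2.7] op 0.0160
[-0.03273917  0.02137688]
t 29.07 [0.6141 0.0193 0.0582] F [0.3 2.8 2.4] op 0.0160
True [-0.03266694  0.00810008]
t 29.18 [0.6141 0.0194 0.0582] F [-0.9  4.   3.7] op 0.0159
[-0.03263624  0.00816389]
```

View pics/w12.png

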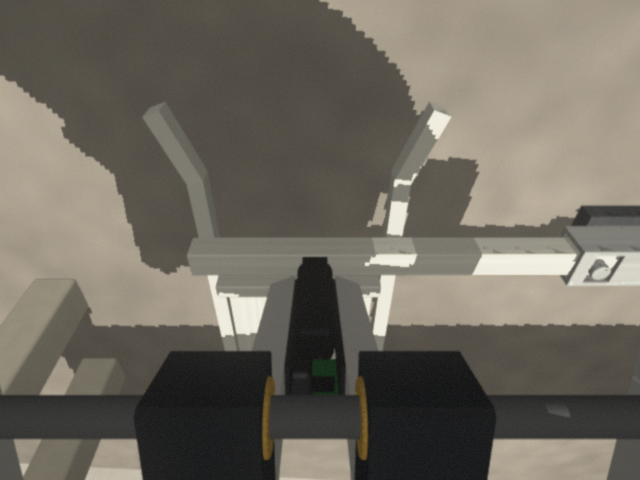

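View pics/t12a.png

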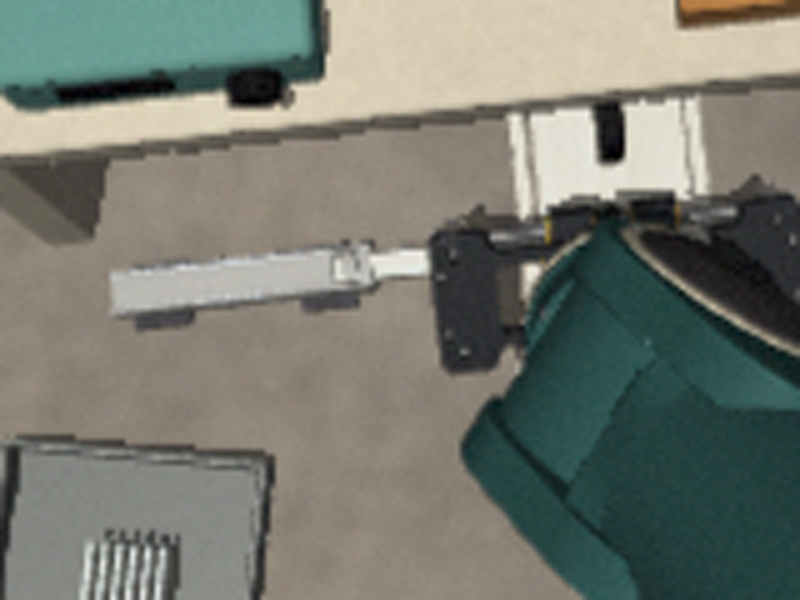

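A round button now shows in the hole (600,268) and the draw stopped hard at handle y ≈ 8 mm. Releasing and checking closely.

```bash
python3 - <<'E'
from h import *
robot.gripper_to(.045); s=st()
P=s["ee_pos"]-.08*s["tool_rot"][:,2]
robot.move_linear(P,velocity=.12); st()
robot.move_ptp(dock(-.13,.09,.16),tool(DY,.15)); st()
ci,_=snap("w13")
im=cv2.imread("pics/w13.png")
u=proj(ci,[dock(-.032,.1475,.03)])[0];print(u); x,y=int(u[0]),int(u[1])
crop("pics/w13b.png",im,max(0,x-40),max(0,y-35),min(640,x+40),min(480,y+35),8)
robot.move_ptp([.36,-.05,.30],tool(0)); st(); snap("w14");snap("t14","top");snap("s14","scene")
crop("pics/t14a.png",cv2.imread("pics/t14.png"),170,180,370,330,4)
E
```

```text
t 29.97 [0.6141 0.0186 0.0579] F [ 0.1 -0.3 -0.6] op 0.0449
t 30.78 [0.5832 0.014  0.1312] F [-0.6 -0.4  0.2] op 0.0448
t 31.30 [0.5068 0.0877 0.1596] F [ 0.1 -0.6 -0.3] op 0.0452
[385.37467265 319.45523261]
t 32.36 [ 0.3601 -0.0501  0.2992] F [ 0.1  0.6 -0.7] op 0.0450
```

View pics/w13.png

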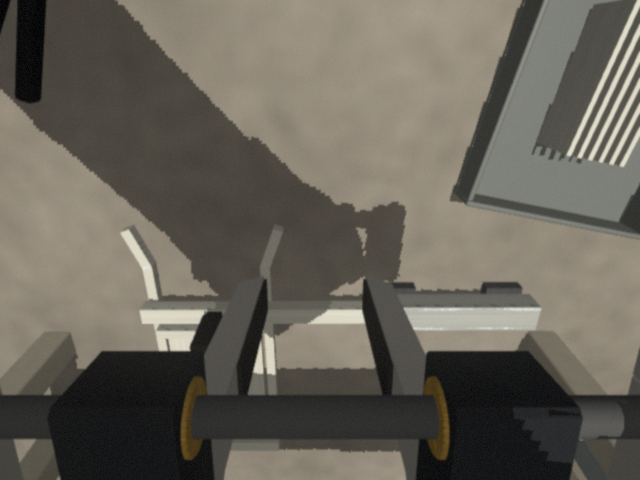

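View pics/w13b.png

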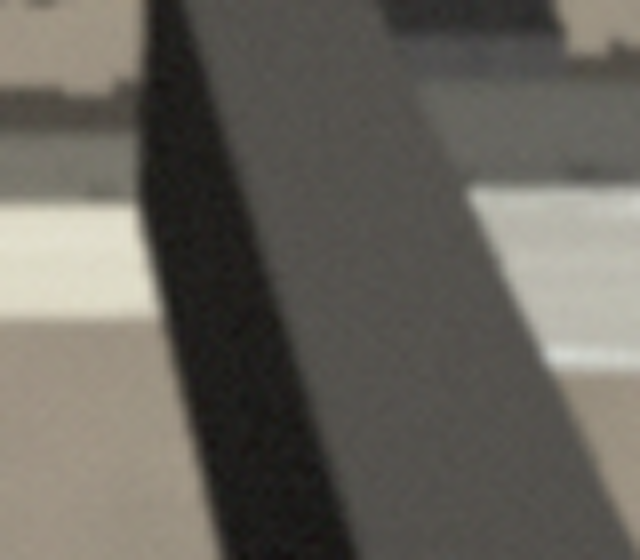

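View pics/t14.png

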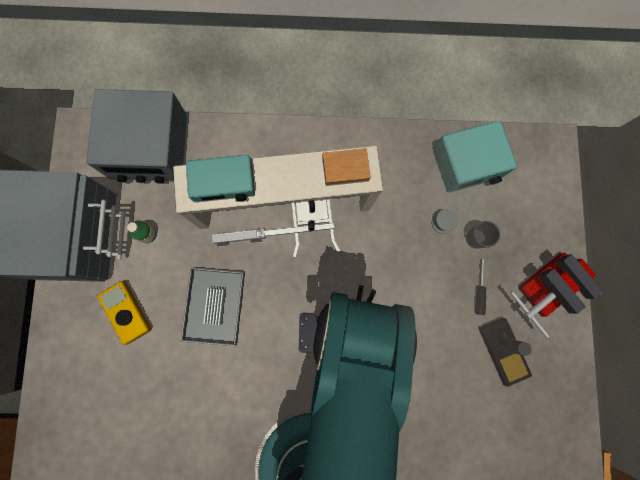

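The finger hid the hole in that view; one more close look, straight on.

```bash
python3 - <<'E'
from h import *
robot.gripper_to(.09)
robot.move_ptp(dock(-.09,.14,.16),tool(DY,0)); st()
ci,_=snap("w15"); im=cv2.imread("pics/w15.png")
u=proj(ci,[dock(-.032,.1475,.03)])[0];print(u); x,y=int(u[0]),int(u[1])
crop("pics/w15b.png",im,x-45,y-35,x+45,y+35,8)
E
```

```text
t 34.49 [0.5396 0.1412 0.1605] F [-0.3 -0.5 -0.2] op 0.0901
[326.90442477 304.44835853]
```

View pics/w15b.png

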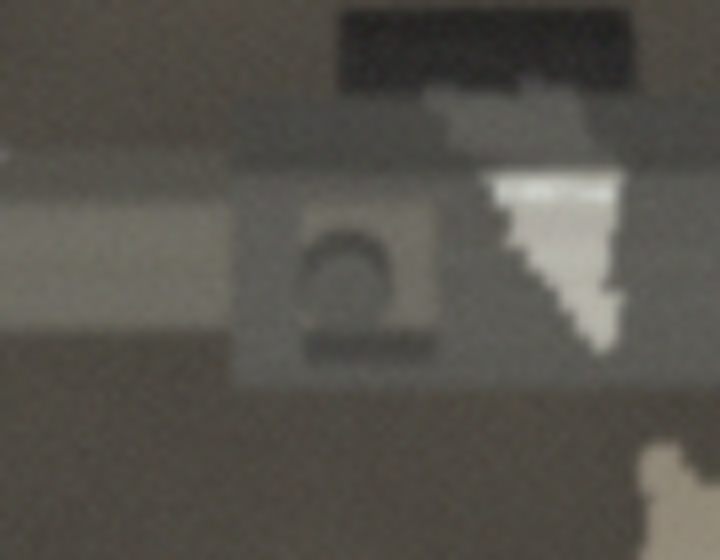

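View pics/w15.png

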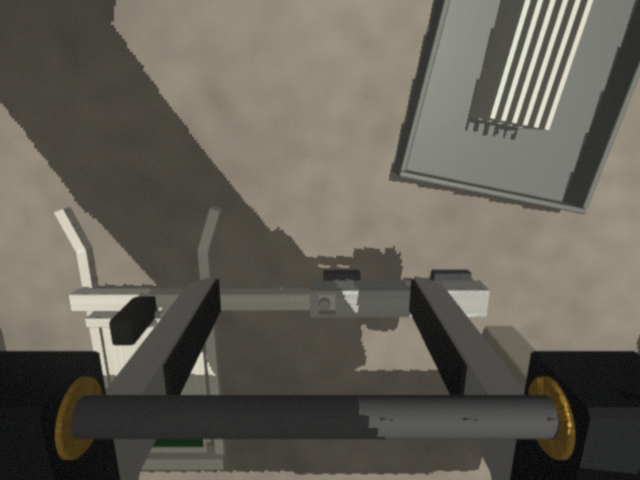

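The button stands in the hole with its side visible, overlapping the hole's edge, so it is up and proud. A last check of pallet and bystanders, then hand in.

```bash
python3 - <<'E'
from h import *
robot.move_ptp([.36,.05,.30],tool(0)); s=st(); print(np.abs(s["joint_vel"]).max())
snap("t16","top")
a=cv2.imread("pics/t10.png");b=cv2.imread("pics/t16.png");z=cv2.imread("pics/top0.png")
A=lambda i,x0,y0,x1,y1:cv2.resize(i[y0:y1,x0:x1],None,fx=4,fy=4,interpolation=cv2.INTER_CUBIC)
cv2.imwrite("pics/cmp.png",np.vstack([np.hstack([A(i,285,190,385,260) for i in(a,b)]),np.hstack([A(i,330,265,430,340) for i in(z,b)])]))
for n,r in dict(spool=(425,200,460,240),pot=(462,212,505,255),driver=(470,255,492,320),flux=(125,212,160,248),mm=(90,275,155,350)).items():
    x0,y0,x1,y1=r;print(n,cv2.absdiff(z,b)[y0:y1,x0:x1].mean().round(1))
E
```

```text
t 35.62 [0.3604 0.0498 0.3   ] F [0.4 0.2 0.7] op 0.0902
0.02468726565503137
spool 2.6
pot 2.5
driver 2.8
flux 2.8
mm 2.8
```

View pics/cmp.png

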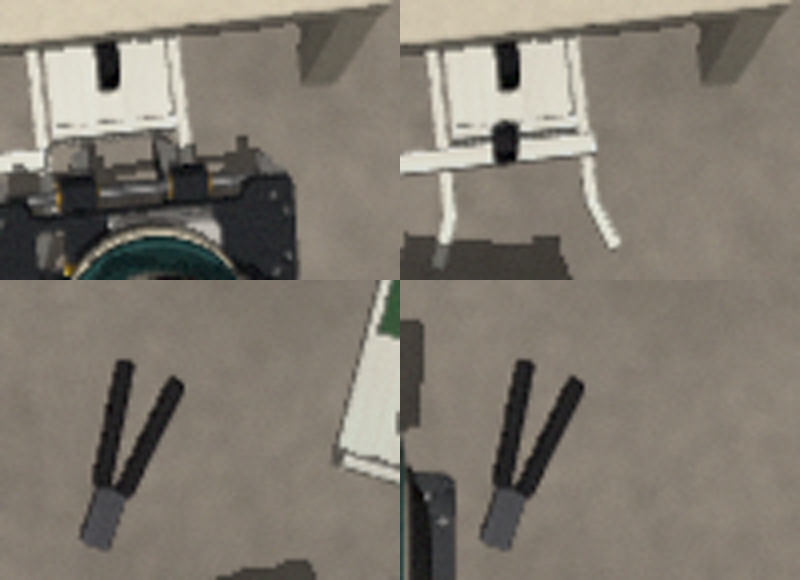

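The pallet has not moved since its release, the tube lies across behind it, and the pliers and other bystanders are where they started.

```bash
python3 -c "
from rig import robot
robot.pause(.3); print(robot.sign_off())"
```

```text
the job is handed in; nothing more can be done
None
```

I did all four steps and handed the job in at about 36 s of the 72 s allowed; sign-off reports no verdict.

- **Heat sink:** I lifted it out of the lane mouth and laid it on its base in the tray. The picture after release shows it flat and near the tray's centre.
- **Pallet:** I gripped it by the fin with the tool leaning 32 degrees, set it in the lane mouth and slid it in until it met the end stop, then let go. The stop came with the gripper at dock x = 33 mm, where I expected it. The rear wall measured about -21 mm in dock x, against -20 mm nominal. That 1 mm is within the 2 mm calibration error.
- **Lock tube:** Its handle already stood at about y = 109 mm, so roughly 11 mm of travel was used before I touched it. I drew it another 101 mm until it stopped hard, about 111 mm in all. The close view shows the button standing up in the hole. I could not measure its height directly.
- **Last checks:** The final top view shows the pallet unmoved since release, the tube across behind it, and the pliers and other bystanders unmoved. The arm is clear of everything.

Two things did not go as planned. The first guarded slide into the lane tripped its force limit as soon as it started, without moving the pallet, so I repeated it slowly in short steps. My first close view of the button was hidden by a finger, so I took it again.

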